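# Find the housing that rattles and set it in the inspection cradle

### The arm

A 6-joint arm with a two-finger parallel gripper is mounted at the origin on the work surface. World frame = base frame: x ahead of the robot, y to its left, z up, the work surface at z = 0. Lengths are in mm, angles in rad, forces in N, time in s.
With the tool pointing down it reaches from about 425 to 925 mm from the base axis. Payload 12.5 kg.
Tool frame: the origin (TCP) lies between the finger pads; the fingertips stand 22 mm ahead of it and the grasp point (between the pads) lies 3 mm ahead of it (arm.tip_extent is the distance from the TCP to the fingertips, in mm); z points along the fingers, y is the direction in which the jaws open and shut (so a half turn about z gives the same grasp; the last joint's range is limited). The gripper opens to 85 mm and grips with 20 to 120 N. Pads are 22 mm wide; open, the fingers measure 114 mm over their backs; the gripper's body (76 mm by 85 mm) begins 54 mm behind the grasp point. The pads swing forward as they close: fully open they stand 13 mm farther back than shut.
Start: joints at [1.1, 0.491, 1.559, -0, 1.092, -0.106], TCP at [222.961, 583.896, 222.027] pointing down, gripper open.
Joint ranges: [-3.1, 3.1], [-0.84, 2.19], [0.05, 2.79], [-1.13, 4.28], [0.06, 2.93], [-2.69, 2.69]. Speed limits (rad/s): [2.22, 2.22, 2.79, 3.14, 3.14, 3.14].

### API

Orientations are given as a rotation vector (axis times angle).
In Python, from rig import arm, hand, readout, vision, workorder gives the robot as it stands. Calls block until the motion is done:
- arm.goto(position, orientation): joint-space move of the TCP to a pose.
- arm.line_to(position, frame=None, speed=150, guard=None): straight line of the TCP; frame=None keeps the orientation; speed is the mean speed in mm/s. With guard (N) it stops when the force on the tool has changed by that much, and returns True; else False.
- arm.move_joints(angles): joint-space move.
- hand.gripper_to(opening, grip_force=None): finger opening in mm; grip_force is the grip in N (None keeps the last); returns when the fingers have stopped.
- arm.wait(seconds).
- arm.ik(position, orientation): joint angles nearest the present ones, or None.
- readout.observe(): the state.
- vision.read_camera(name): name is "scene" or "top" or "wrist"; returns the picture (480x640x3 uint8, blue, green, red); there is no depth.
- vision.get_calibration(name): a dict with "camera_matrix" (3x3 intrinsics, pixels), "k1" (the pictures are not rectified: a ray, as slopes to the right and down, at radius r is drawn at 1 + k1 r^2 times it, then the intrinsics apply), "R" (3x3) and "t" (3): a world point X has camera coordinates R X + t. Camera axes: x right, y down, z forward; pixel columns grow to the right and rows downward; lengths in mm; the calibration is good to about 2 mm. A picture is of the moment at which its call begins: read the wrist's pose just before it. get_calibration takes no time and is no camera call; for the wrist camera it gives the pose at the moment of the call.
A pose or a line that the arm cannot do raises arm.MotionError and nothing moves.
- workorder.hand_in(): hands the job in, once; it reports no verdict.
The state is a dict: "time": time; "joints": joint angles; "joint_vel": joint speeds; "joint_torque": joint torques, N m; "ee_pos": TCP position; "tcp_rot": TCP orientation; "ft_force": force on the tool from outside, world axes, zero at the start; "torque": the same for the moment, N m; "width": finger opening in mm.
Only numpy, scipy, OpenCV 4.12 (cv2) and the standard library are available. Lean on these libraries where they do the work, as an engineer would, in place of code of your own. Each camera call takes 0.05 s, during which the arm holds its last target. There are 200 camera calls.

### The job

One of the three closed aluminium housings in the blue carrier has a loose part inside: lift and shake or rock them to find out which. Lower that one gently into the red-jawed inspection cradle, sitting flat with its long sides between the jaws (put it down on the green mat on the way to take it by its ends), and have the two sound ones back in the bays of the carrier; never put a sound one in the cradle, and leave the other things on the bench where they are.

Things in the scene. Friction and masses are not known exactly. Their poses are not given: they have to be found in the camera images.
- housing_a: one of three alike closed aluminium housings, 54 (x) x 69 (y) x 50 (z) mm, smooth flat sides, grey plate and four dark screws on the lid, about 0.42 kg (0.39 to 0.45) with its contents; origin at the centre of its underside, z up, y along the 69 mm length. In two of the three the part inside sits tight in the middle; in one, a different one each time, it is loose (see housing_b)
- housing_b: another of the three, as housing_a. The loose part is a 0.22 kg steel roller: it rolls freely along the y axis of its housing, 15 mm either way from the middle, and knocks on the ends when the housing is shaken or rocked that way (5 degrees is enough for it to roll to the lower end). The tight parts weigh the same, so neither weight nor looks tell
- housing_c: another of the three, as housing_a and housing_b. Rigid and sturdy: a firm grip (80 N or more) 30 to 35 mm above the underside keeps a housing from turning about the line between the fingers; a light one lets it swing
- housing_a_mid (a point): the middle of housing_a, 25 mm above its underside
- housing_b_mid (a point): the middle of housing_b, 25 mm above its underside
- housing_c_mid (a point): the middle of housing_c, 25 mm above its underside
- carrier: fixed blue plastic carrier, 84 (x) x 257 (y) mm, base plate 8 mm thick; origin at the centre of its underside, on the bench, z up. Four upright partitions, 40 mm wide (x), 8 mm thick and 50 mm tall (tops 58 mm above the bench), part it along y into three bays open to +x and -x
- carrier_bay (a point): centre of the floor of the middle bay, 8 mm above the bench; the other bays are centred 83 mm from it along the carrier's +y and -y. Each bay is 75 mm long (y). A housing stands there with its y axis along the carrier's, 3 mm free at each end, so it can be taken only by its long sides (fingers closing along x, 54 mm)
- cradle: fixed inspection cradle: dark steel base 110 (x) x 90 (y) x 8 mm and two upright red jaws, inner faces at x = -32.5 and +32.5 mm, 12 mm thick, 46 mm long (y from -23 to +23 mm), 50 mm tall (tops 58 mm above the bench); thin lips 4 mm tall, 50 mm long (x) cross its ends, inner faces at y = -39.5 and +39.5 mm. Origin at the centre of its underside, on the bench, z up
- cradle_seat (a point): centre of the cradle's floor between the jaws, 8 mm above the bench. A housing goes in from above, its y axis along the cradle's (either way round), its underside on this floor; there it can be held only by its two ends (fingers closing along y, 69 mm)
- pad: green mat, 130 x 130 x 2 mm, fixed flat on the bench and kept clear for putting a housing down; origin at the centre of its underside, top 2 mm above the bench
- screwdriver: yellow-handled screwdriver, 170 mm long, lying flat (handle up to 30 mm thick); origin at its middle, x axis along it. A bystander: leave it alone.
- screw_jar: amber screw jar with a white cap, 48 mm diameter, 55 mm tall; origin at the centre of its underside. A bystander: leave it alone.
- mug: blue mug, 80 mm diameter, 92 mm tall, handle to its own +y; origin at the centre of its underside. A bystander: leave it alone.
- spool: grey spool, 54 mm diameter, 45 mm tall, standing; origin at the centre of its underside. A bystander: leave it alone.
- meter: yellow handheld multimeter lying flat, 150 x 75 x 42 mm (x, y, z); origin at the centre of its underside. A bystander: leave it alone.
- heatsink: small finned aluminium heat sink, 50 x 40 x 26 mm (x, y, z); origin at the centre of its underside. A bystander: leave it alone.
Not all that is in view belongs to the job. What is shaped like the cradle but purple or turquoise is not meant. Leave any purple look-alike of the housing_c alone.

How it is judged (in metres and radians):
On the way:
1. the housing with the loose part is lifted clear of the carrier (height (world z) of part_mid above 0.085 m), for 0.1 s.
At the end, for the whole second after the job is handed in: the housing with the loose part sits flat on the cradle's base between the jaws (within 5 mm in height, 8 mm across, 10 mm along, lined up within 0.15 rad), the two others stand flat in bays of the carrier (any bays, within 12 mm of its centre line), all released and at rest (horizontal distance between part_mid and cradle below 0.03 m and ((x of housing_a in the frame of carrier between -0.012 and 0.012 m and y of housing_a in the frame of carrier between -0.1 and 0.1 m and z of housing_a in the frame of carrier between 0.004 and 0.013 m and angle between housing_a's own z axis and vertical below 0.1 rad and angle between the y axis of housing_a and the y axis of carrier, either way round below 0.15 rad) or (x of housing_a in the frame of cradle between -0.008 and 0.008 m and y of housing_a in the frame of cradle between -0.01 and 0.01 m and z of housing_a in the frame of cradle between 0.004 and 0.013 m and angle between housing_a's own z axis and vertical below 0.1 rad and angle between the y axis of housing_a and the y axis of cradle, either way round below 0.15 rad and distance between part_mid and housing_a_mid below 0.035 m)) and ((x of housing_b in the frame of carrier between -0.012 and 0.012 m and y of housing_b in the frame of carrier between -0.1 and 0.1 m and z of housing_b in the frame of carrier between 0.004 and 0.013 m and angle between housing_b's own z axis and vertical below 0.1 rad and angle between the y axis of housing_b and the y axis of carrier, either way round below 0.15 rad) or (x of housing_b in the frame of cradle between -0.008 and 0.008 m and y of housing_b in the frame of cradle between -0.01 and 0.01 m and z of housing_b in the frame of cradle between 0.004 and 0.013 m and angle between housing_b's own z axis and vertical below 0.1 rad and angle between the y axis of housing_b and the y axis of cradle, either way round below 0.15 rad and distance between part_mid and housing_b_mid below 0.035 m)) and ((x of housing_c in the frame of carrier between -0.012 and 0.012 m and y of housing_c in the frame of carrier between -0.1 and 0.1 m and z of housing_c in the frame of carrier between 0.004 and 0.013 m and angle between housing_c's own z axis and vertical below 0.1 rad and angle between the y axis of housing_c and the y axis of carrier, either way round below 0.15 rad) or (x of housing_c in the frame of cradle between -0.008 and 0.008 m and y of housing_c in the frame of cradle between -0.01 and 0.01 m and z of housing_c in the frame of cradle between 0.004 and 0.013 m and angle between housing_c's own z axis and vertical below 0.1 rad and angle between the y axis of housing_c and the y axis of cradle, either way round below 0.15 rad and distance between part_mid and housing_c_mid below 0.035 m)) and linear speed of each of housing_a, housing_b, housing_c below 0.02 m/s and angular speed of each of housing_a, housing_b, housing_c below 0.2 rad/s); the robot touches nothing.
It fails at once if a sound housing is put into the cradle ((x of housing_a in the frame of cradle between -0.025 and 0.025 m and y of housing_a in the frame of cradle between -0.03 and 0.03 m and z of housing_a in the frame of cradle between 0.004 and 0.04 m and not (distance between part_mid and housing_a_mid below 0.035 m)) or (x of housing_b in the frame of cradle between -0.025 and 0.025 m and y of housing_b in the frame of cradle between -0.03 and 0.03 m and z of housing_b in the frame of cradle between 0.004 and 0.04 m and not (distance between part_mid and housing_b_mid below 0.035 m)) or (x of housing_c in the frame of cradle between -0.025 and 0.025 m and y of housing_c in the frame of cradle between -0.03 and 0.03 m and z of housing_c in the frame of cradle between 0.004 and 0.04 m and not (distance between part_mid and housing_c_mid below 0.035 m))).
It fails at once if a housing is dropped or slammed into the cradle (over 0.45 m/s there, a fall of 10 mm) ((x of housing_a in the frame of cradle between -0.03 and 0.03 m and y of housing_a in the frame of cradle between -0.03 and 0.03 m and z of housing_a in the frame of cradle below 0.065 m and linear speed of housing_a above 0.45 m/s) or (x of housing_b in the frame of cradle between -0.03 and 0.03 m and y of housing_b in the frame of cradle between -0.03 and 0.03 m and z of housing_b in the frame of cradle below 0.065 m and linear speed of housing_b above 0.45 m/s) or (x of housing_c in the frame of cradle between -0.03 and 0.03 m and y of housing_c in the frame of cradle between -0.03 and 0.03 m and z of housing_c in the frame of cradle below 0.065 m and linear speed of housing_c above 0.45 m/s)).
It fails at once if a bystander is moved by more than 30 mm (distance of any of screwdriver, screw_jar, mug, spool, meter, heatsink from where it was at the start of the episode above 0.03 m).
It also fails if it takes over 72 s, if anything falls off the work surface, if the arm or the gripper's body presses on something with over 40 N, if the wrist force passes 120 N, or if a joint passes its speed limit or range.

## Working session

There is one attempt and no reset: what is moved stays moved. The work goes in short steps, each a Python script; the robot and the scene stay as the last script left them, time stands still between calls to the robot, and variables do not carry over. Pictures are saved under pics/ and viewed, about 8 in all and at most 12, crops included, and the job is handed in when it is done.

```bash
ls; mkdir -p pics; cat > h.py <<'E'
import numpy as np, cv2
from rig import arm, hand, readout, vision, workorder
from scipy.spatial.transform import Rotation as R
def pix2world(cal,uv,z):
    K=np.array(cal["camera_matrix"],float);k1=cal["k1"]
    p=cv2.undistortPoints(np.array(uv,float).reshape(-1,1,2),K,np.array([k1,0,0,0,0.])).reshape(-1,2)
    Rm=np.array(cal["R"]);t=np.array(cal["t"]).ravel()
    c=-Rm.T@t; d=np.c_[p,np.ones(len(p))]@Rm
    return c+d*((z-c[2])/d[:,2])[:,None]
def world2pix(cal,X):
    Rm=np.array(cal["R"],float);t=np.array(cal["t"],float).ravel()
    return cv2.projectPoints(np.array(X,float).reshape(-1,1,3),cv2.Rodrigues(Rm)[0],t,np.array(cal["camera_matrix"],float),np.array([cal["k1"],0,0,0,0.]))[0].reshape(-1,2)
def down(yaw):  # tool y axis (jaw direction) at world angle yaw, tool z down
    y=np.array([np.cos(yaw),np.sin(yaw),0]);z=np.array([0,0,-1.]);x=np.cross(y,z)
    return R.from_matrix(np.c_[x,y,z]).as_rotvec()
E
python3 - <<'E'
from h import *
for n in("top","scene"):
    cv2.imwrite(f"pics/{n}0.png",vision.read_camera(n)); c=vision.get_calibration(n); Rm=np.array(c["R"]);print(n,c["camera_matrix"],c["k1"],-Rm.T@np.array(c["t"]).ravel(), Rm.tolist())
s=readout.observe();print(s)
E
```

```text
pics
top [[433.71266219   0.         320.65105742]
 [  0.         433.71266219 243.338438  ]
 [  0.           0.           1.        ]] -0.08856765196772276 [ 450.27510169  -19.61711148 1009.4728276 ] [[-0.009335215840408867, -0.9999370876345339, 0.006218883997889134], [-0.9980568969444119, 0.008934149163289697, -0.061665317970635916], [0.06160587802234882, -0.006782459118513818, -0.9980775090349451]]
scene [[607.32693241   0.         312.21577259]
 [  0.         607.32693241 240.65739077]
 [  0.           0.           1.        ]] -0.012038400804511901 [1137.12062487 -661.72175193 1231.37689319] [[0.7266857348853841, 0.6869296412978114, -0.007450544983368936], [0.546493994633698, -0.5846260514976637, -0.5996304643191127], [-0.416259722461101, 0.4316712265332392, -0.8002423355708546]]
{'time': 0.1, 'joints': array([ 1.10036887e+00,  4.91515616e-01,  1.55939938e+00,  6.61176906e-06,
        1.09170096e+00, -1.05596401e-01]), 'joint_vel': array([ 0.0002753 , -0.00080959, -0.0018983 , -0.00084313, -0.00051392,
       -0.00102823]), 'joint_torque': array([ 2.72080812e-03, -6.19450879e+01, -2.62025392e+01, -9.58277383e-05,
        2.93532001e-03, -2.95272321e-05]), 'ee_pos': array([222.87301937, 583.68401118, 221.47228849]), 'tcp_rot': array([-5.69853237e-01, -3.08917590e+00,  1.53842578e-03]), 'ft_force': array([-0.24540245, -0.38975503,  0.48920729]), 'torque': array([-0.01002443, -0.03060703,  0.02895095]), 'width': 85.80235084949972}
```

View pics/top0.png

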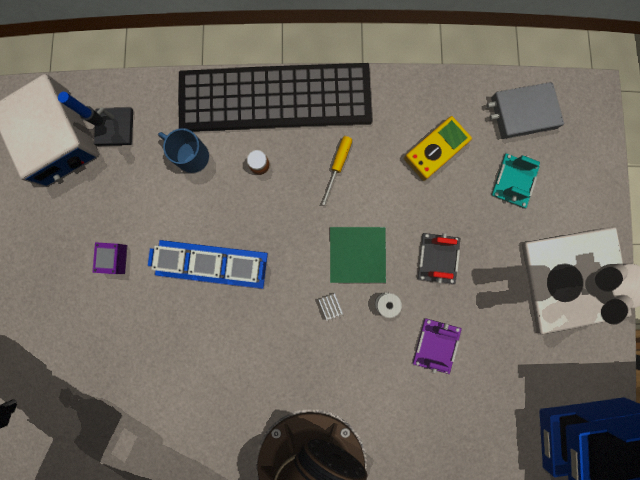

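View pics/scene0.png

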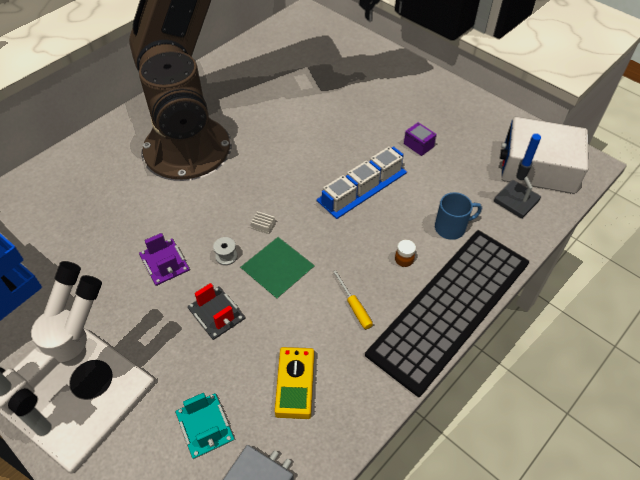

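Candidates: housings in the blue carrier (top view ~(168,260), (205,264), (242,268)), with the purple look-alike at (110,258). The cradle with red jaws is at (440,259), with purple (438,346) and turquoise (516,180) look-alikes. The green mat is at (358,255). I'll check the choice in one close crop.

```bash
python3 - <<'E'
import cv2,numpy as np
i=cv2.imread("pics/top0.png")
a=cv2.resize(i[230:300,140:280],None,fx=5,fy=5,interpolation=cv2.INTER_CUBIC)
b=cv2.resize(i[220:300,400:480],None,fx=3,fy=3,interpolation=cv2.INTER_CUBIC)
o=np.zeros((595,700,3),np.uint8);o[:350]=a;o[352:592,:240]=b
c=cv2.resize(i[215:295,320:400],None,fx=3,fy=3);o[352:592,260:500]=c
cv2.imwrite("pics/crop1.png",o)
E
```

```text
(no output)
```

View pics/crop1.png

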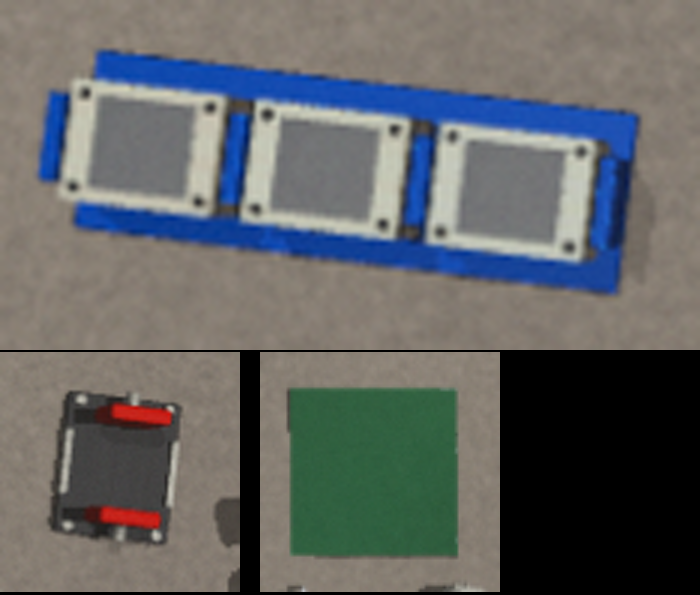

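The crop shows three grey-plated housings in the blue carrier, the cradle with red jaws along image vertical (world x), and the clear mat. Next I'll measure them.

```bash
python3 - <<'E'
from h import *
cal=vision.get_calibration("top")
def m(name,px,f,off,z):
    P=pix2world(cal,np.array(px,float)/f+np.array(off),z)[:,:2]
    c=P.mean(0); e=[P[(i+1)%4]-P[i] for i in range(4)]
    print(name,c.round(1),[round(float(np.linalg.norm(x)),1) for x in e],"ang",[round(float(np.arctan2(x[1],x[0])),3) for x in e])
for n,px in {"H1":[(72,80),(228,95),(215,216),(60,200)],"H2":[(256,100),(411,118),(396,239),(241,222)],"H3":[(441,122),(596,140),(582,262),(427,245)]}.items(): m(n,px,5,(140,230),58)
o=(400,220-352/3)
m("cradle",[(68,392),(180,405),(166,544),(52,530)],3,o,8)
m("jawtops",[(112,404),(172,412),(159,527),(101,520)],3,o,58)
m("pad",[(290,389),(457,389),(457,556),(291,556)],3,(320-260/3,215-352/3),2)
m("spool/heat",[(390,306),(330,307),(257,158),(345,140)],1,(0,0),40)
print(pix2world(cal,[(390,306),(330,307),(257,158),(186,150),(110,258)],50).round(0))
E
```

```text
H1 [476.1 310.5] [71.0, 53.7, 70.4, 53.4] ang [-1.673, 3.04, 1.465, -0.09]
H2 [465.8 228.7] [69.7, 53.5, 69.5, 54.1] ang [-1.693, 3.02, 1.457, -0.117]
H3 [455.4 146.5] [69.0, 53.8, 68.7, 54.3] ang [-1.694, 3.025, 1.456, -0.112]
cradle [ 474.2 -301.5] [89.0, 108.9, 90.1, 107.8] ang [-1.693, 3.013, 1.437, -0.139]
jawtops [ 474.3 -301.9] [45.5, 85.7, 43.7, 86.1] ang [-1.71, 3.0, 1.439, -0.12]
pad [ 484.3 -113.1] [130.3, 129.8, 128.6, 129.5] ang [-1.579, 3.124, 1.56, -0.005]
spool/heat [547.3 -48.1] [134.0, 375.1, 205.0, 389.6] ang [1.575, 0.448, -1.373, -2.894]
[[ 370. -178.   50.]
 [ 369.  -45.   50.]
 [ 703.  116.   50.]
 [ 725.  278.   50.]
 [ 481.  449.   50.]]
```

```bash
cat >> h.py <<'E'
YC=-0.123   # carrier yaw
YR=-0.133   # cradle yaw
H={1:(476.1,310.5),2:(465.8,228.7),3:(455.4,146.5)}
def best(yaw,pos):
    c=[]
    for y in(yaw,yaw+np.pi):
        q=arm.ik(pos,down(y))
        if q is not None:c.append((abs(q[5]),y))
    return min(c)[1]
def meas(n=12):
    a=[]
    for _ in range(n):
        arm.wait(0.02);s=readout.observe();a.append(np.r_[s["ft_force"],s["torque"]])
    return np.mean(a,0),np.std(a,0)
def test(yaw,pos,deg=12):
    R0=R.from_rotvec(down(yaw));ax=np.array([np.cos(yaw),np.sin(yaw),0])
    v=[]
    for d in(deg,0,-deg,0):
        arm.goto(pos,(R0*R.from_rotvec([0,np.radians(d),0])).as_rotvec());arm.wait(0.4)
        m,s=meas();v.append(m[3:]@ax)
        print(d,"F",m[:3].round(2),"M",m[3:].round(4),"about jaw axis",v[-1].round(4),"lever mm",(1000*v[-1]/m[2]).round(2),"sd",(s[3:]@abs(ax)).round(4))
def pick(k):
    x,y=H[k];yaw=best(YC,[x,y,150]);hand.gripper_to(85)
    arm.goto([x,y,150],down(yaw));arm.line_to([x,y,43],guard=15)
    hand.gripper_to(50,grip_force=110);print("width",readout.observe()["width"],"z",readout.observe()["ee_pos"])
    arm.line_to([x,y,150]);test(yaw,[x,y,150]);print("w",readout.observe()["width"],"t",readout.observe()["time"])
def back(k):
    x,y=H[k]
    arm.line_to([x,y,55]);print("guard",arm.line_to([x,y,42],speed=30,guard=8),readout.observe()["ee_pos"])
    hand.gripper_to(85);arm.line_to([x,y,150])
E
python3 - <<'E'
from h import *
for k in H: print(k,best(YC,[*H[k],150]),arm.ik([*H[k],43],down(best(YC,[*H[k],150]))))
for p in([484,-113,100],[474.2,-301.7,100]): print([ (y, arm.ik(p,down(y)) is not None) for y in (YC,YC+np.pi,YR+np.pi/2,YR-np.pi/2)])
pick(1)
E
```

```text
1 -0.123 [ 4.61701655e-01  6.50152967e-01  1.85566175e+00 -1.33226763e-15
  6.35777939e-01  5.84701655e-01]
2 -0.123 [ 3.29068745e-01  6.05562131e-01  1.97901301e+00 -1.33226763e-15
  5.57017509e-01  4.52068745e-01]
3 -0.123 [ 1.73045089e-01  5.71977579e-01  2.07754526e+00 -1.33226763e-15
  4.92069815e-01  2.96045089e-01]
[(-0.123, True), (3.018592653589793, False), (1.4377963267948966, True), (-1.7037963267948966, True)]
[(-0.123, True), (3.018592653589793, True), (1.4377963267948966, True), (-1.7037963267948966, True)]
width 50.69242973673391 z [476.85201017 310.74617614  44.38748524]
12 F [-0.01  0.23 -4.41] M [-0.2362  0.0439 -0.0101] about jaw axis -0.2398 lever mm 54.43 sd 0.0315
0 F [ 0.01  0.06 -4.33] M [ 0.0303 -0.0171 -0.0008] about jaw axis 0.0322 lever mm -7.44 sd 0.0338
-12 F [ 0.1  -0.08 -4.07] M [ 0.2319 -0.0197  0.0003] about jaw axis 0.2326 lever mm -57.14 sd 0.0353
0 F [ 0.   -0.15 -4.27] M [-0.0238 -0.0007  0.0151] about jaw axis -0.0235 lever mm 5.51 sd 0.0336
w 50.53533154555764 t 7.6583
```

Housing 1 shows a hysteresis of the moment at level (+0.032 / −0.024 Nm), matching a rolled part. I'll tighten the grip and repeat with more averaging before deciding.

```bash
python3 - <<'E'
from h import *
hand.gripper_to(35,grip_force=110);print(readout.observe()["width"])
x,y=H[1];ax=np.array([np.cos(YC),np.sin(YC),0]);R0=R.from_rotvec(down(YC))
for d in(10,-10):
    arm.goto([x,y,150],(R0*R.from_rotvec([0,np.radians(d),0])).as_rotvec());arm.wait(0.3)
    arm.goto([x,y,150],R0.as_rotvec());arm.wait(0.4);m,s=meas(50);print(d,(m[3:]@ax).round(4),"se",s[3]/50**.5)
print(readout.observe()["time"],readout.observe()["ee_pos"])
cv2.imwrite("pics/scene1.png",vision.read_camera("scene")[60:300,250:550].repeat(2,0).repeat(2,1))
E
```

```text
34.84386176524495
10 0.0005 se 0.004236670766277804
-10 0.0005 se 0.0035353155931245744
12.2583 [476.07478498 310.47857637 149.97913882]
```

View pics/scene1.png

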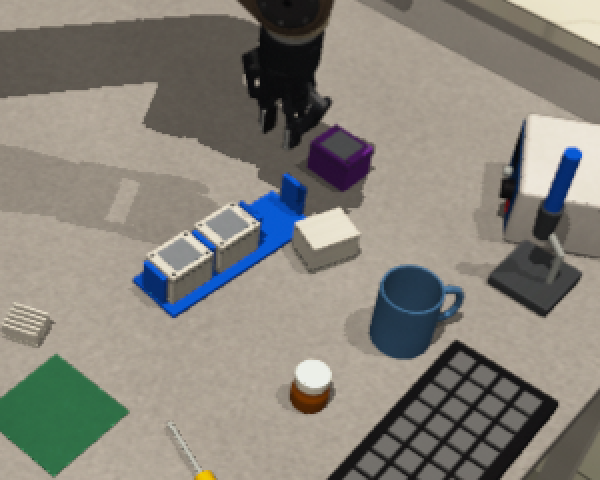

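The regrip made the housing squeeze out. It now lies beside the carrier on its +x side, apparently not upright. The earlier "50" stop is suspicious, so I'll look closer at the fallen housing.

```bash
python3 - <<'E'
from h import *
hand.gripper_to(85)
arm.goto([480,230,330],down(YC))
w=vision.read_camera("wrist");cv2.imwrite("pics/w1full.png",w)
c=vision.get_calibration("wrist");np.savez("w1.npz",R=c["R"],t=c["t"],K=c["camera_matrix"],k1=c["k1"])
t=vision.read_camera("top");cv2.imwrite("pics/t1full.png",t)
s=vision.read_camera("scene");cv2.imwrite("pics/s1full.png",s)
o=np.zeros((600,800,3),np.uint8)
o[:360,:480]=cv2.resize(w,(480,360))
o[:300,480:800]=cv2.resize(t[200:290,140:236],(320,300),interpolation=cv2.INTER_CUBIC)
o[362:600,:400]=cv2.resize(s[140:211,350:470],(400,238),interpolation=cv2.INTER_CUBIC)
cv2.imwrite("pics/look2.png",o);Rm=np.array(c["R"]);print(-Rm.T@np.array(c["t"]).ravel(),Rm.round(3).tolist(),readout.observe()["time"])
E
```

```text
[490.52252063 308.76317465 479.76781944] [[0.992, -0.123, -0.002], [-0.117, -0.944, 0.31], [-0.04, -0.307, -0.951]] 13.8167
```

View pics/look2.png

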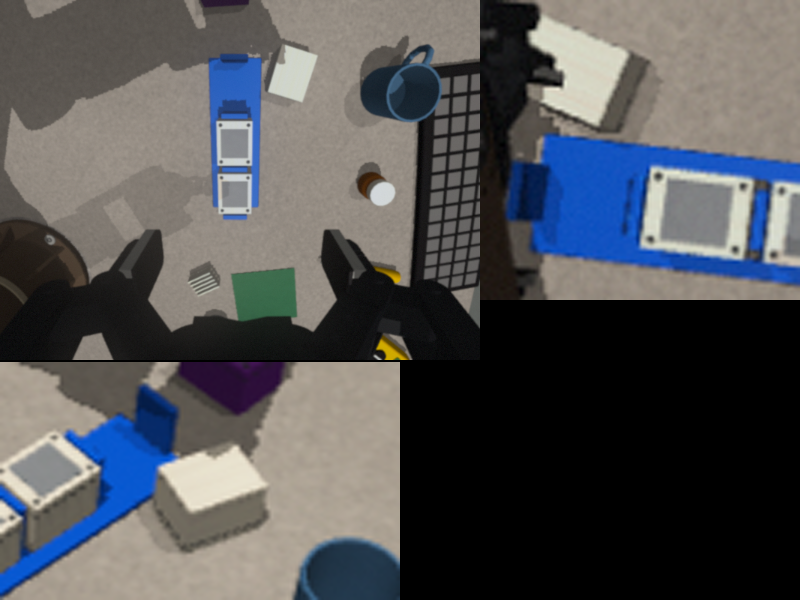

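```bash
python3 - <<'E'
from h import *
d=np.load("w1.npz");c=dict(R=d["R"],t=d["t"],camera_matrix=d["K"],k1=float(d["k1"]))
P=pix2world(c,[(389,96)],50)[0];print(P)
print("t",readout.observe()["time"])
# place camera ~ 200 above/looking: shift tcp so object lies near the TCP line a bit ahead
arm.goto([P[0]-10,P[1]-70,260],down(YC))
w=vision.read_camera("wrist");c=vision.get_calibration("wrist");cv2.imwrite("pics/w2full.png",w)
np.savez("w2.npz",R=c["R"],t=c["t"],K=c["camera_matrix"],k1=c["k1"])
print(world2pix(c,[P]))
u,v=world2pix(c,[P])[0].astype(int);u0=int(np.clip(u-120,0,400));v0=int(np.clip(v-90,0,300));print(u0,v0)
w=cv2.resize(w[v0:v0+180,u0:u0+240],(800,600),interpolation=cv2.INTER_CUBIC);cv2.imwrite("pics/look3.png",w)
E
```

```text
[564.18282444 321.8816543   50.        ]
t 13.8167
[[323.59718588 126.50987894]]
203 36
```

View pics/look3.png

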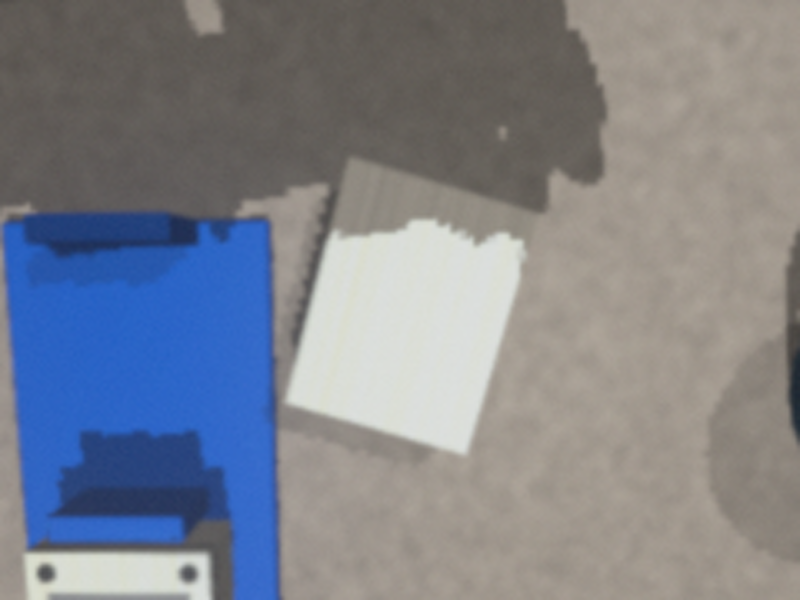

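```bash
python3 - <<'E'
from h import *
d=np.load("w2.npz");c=dict(R=d["R"],t=d["t"],camera_matrix=d["K"],k1=float(d["k1"]))
px=np.array([(350,158),(543,212),(467,455),(287,403)])*.3+[203,36]
def rep(px,z,name):
    P=pix2world(c,px,z)[:,:2];e=[P[(i+1)%4]-P[i] for i in range(4)]
    print(name,z,P.mean(0).round(1),[round(float(np.linalg.norm(x)),1) for x in e],[round(float(np.arctan2(x[1],x[0])),3) for x in e])
for z in(50,54,69): rep(px,z,"fallen")
# neighbour housing lid near edge & carrier reference: known H2 lid corner predictions
for k in H:
    print(k,(world2pix(c,[[*H[k],58]])-[203,36])/.3)
print(-c["R"].T@c["t"])
E
```

```text
fallen 50 [566.5 319.4] [54.8, 70.0, 53.9, 68.8] [-0.381, -1.983, 2.738, 1.171]
fallen 54 [566.5 319.5] [54.2, 69.2, 53.3, 68.0] [-0.381, -1.983, 2.738, 1.171]
fallen 69 [566.4 319.9] [52.0, 66.3, 51.1, 65.2] [-0.381, -1.983, 2.738, 1.171]
1 [[ 95.09143145 385.48352223]]
2 [[114.29742024 665.64150294]]
3 [[132.62930106 911.48111281]]
[564.46368547 330.46834363 411.46355369]
```

The fallen housing's top face measures 54.4 x 69.4 mm at z=50, so it is upside down at (566.5, 319.4), yaw ≈ -0.40. I'll flip it in two 90° turns about the jaw axis, using tilted grasps (about ∓45°). First I need to check feasibility.

```bash
cat >> h.py <<'E'
def tilt(yaw,deg): return (R.from_rotvec(down(yaw))*R.from_rotvec([0,np.radians(deg),0])).as_rotvec()
E
python3 - <<'E'
from h import *
def ok(p,yaw,d):
    q=arm.ik(p,tilt(yaw,d)); q2=arm.ik([p[0],p[1],150],tilt(yaw,d))
    return q is not None and q2 is not None
for name,(x,y),yaws in [("fallen",(566.5,319.4),[-0.398,-0.398+np.pi]),("A",(560,60),[np.pi/2,-np.pi/2,0,np.pi,.8,-.8,2.3,-2.3]),("pad",(484,-113),[-.133,-.133+np.pi,1.438,-1.703,.8,-.8,2.3,-2.3]),("B",(600,180),[np.pi/2,-np.pi/2,0,1.2,-1.9,-0.4,2.74,.8,-.8])]:
    for yw in yaws: print(name,round(yw,2),[d for d in range(-75,80,15) if ok([x,y,35],yw,d)])
print(readout.observe()["joints"].round(2))
E
```

```text
fallen -0.4 [-75, -60, -45, -30, -15, 0, 15, 30, 45, 60, 75]
fallen 2.74 [-75, -60, -45, 0, 15, 30, 45, 60, 75]
A 1.57 [-75, -60, -45, -30, -15, 0, 15, 30, 45, 60, 75]
A -1.57 [-75, -60, -45, -30, -15, 0, 15, 30, 45, 60, 75]
A 0 [-75, -60, -45, -30, -15, 0, 15, 30, 45, 60, 75]
A 3.14 [-75, -60, -45, -30, 30, 45, 60, 75]
A 0.8 [-15, 0, 15, 30, 45, 60, 75]
A -0.8 [-75, -60, -45, -30, -15, 0, 15, 30, 45, 60, 75]
A 2.3 [-75, -60, -45, 0, 15, 30, 45, 60, 75]
A -2.3 [-75, -60, -45, -30, -15, 0]
pad -0.13 [-45, -30, -15, 0, 15, 30, 45, 60, 75]
pad 3.01 [-75, -60, -45, -30, -15, 30, 45]
pad 1.44 [-75, -60, -45, -15, 0, 15, 30, 45, 60, 75]
pad -1.7 [-75, -60, -45, -30, -15, 0, 15, 30, 45, 60, 75]
pad 0.8 [-75, -60, -45, -15, 0, 15, 30, 45, 60, 75]
pad -0.8 [-75, -60, -45, -30, -15, 0, 15, 30, 45, 60, 75]
pad 2.3 [-75, -60, -45, -30, 0, 15, 30, 45, 60, 75]
pad -2.3 [-75, -60, -45, -30, -15, 0, 15, 45, 60, 75]
B 1.57 [-75, -60, -45, -30, -15, 0, 15, 30, 45, 60, 75]
B -1.57 [-75, -60, -45, -30, -15, 0, 15, 30, 45, 60, 75]
B 0 [-75, -60, -45, -30, -15, 0, 15, 30, 45, 60, 75]
B 1.2 [-75, -60, -15, 0, 15, 30, 45, 60, 75]
B -1.9 [-75, -60, -45, -30, -15, 0, 15, 60, 75]
B -0.4 [-75, -60, -45, -30, -15, 0, 15, 30, 45, 60, 75]
B 2.74 [-75, -60, -45, 0, 15, 30, 45, 60, 75]
B 0.8 [-30, -15, 0, 15, 30, 45, 60, 75]
B -0.8 [-75, -60, -45, -30, -15, 0, 15, 30, 45, 60, 75]
[0.32 0.43 1.55 0.   1.16 0.44]
```

Feasible. Grasp 1 uses tilt −45 (body leaning away from the carrier), then rotate to +45 and stand the housing on its end at (560,60). I'll grip with a far-below target and check the width before lifting.

```bash
cat >> h.py <<'E'
def zt(yaw,d): return R.from_rotvec(tilt(yaw,d)).as_matrix()[:,2]
def tcp(g,yaw,d): return np.array(g,float)-3*zt(yaw,d)
def grasp(g,yaw,d,F=110,back=95):
    hand.gripper_to(85);t=tcp(g,yaw,d);z=zt(yaw,d)
    arm.goto(t-back*z,tilt(yaw,d));print("approach guard",arm.line_to(t,speed=120,guard=15))
    hand.gripper_to(30,grip_force=F);s=readout.observe();print("width",s["width"],"F",s["ft_force"].round(1),s["ee_pos"].round(1),"t",s["time"])
def put(g,yaw,d,h=25,lo=8):
    t=tcp(g,yaw,d);arm.line_to(t+[0,0,h]) ; r=arm.line_to(t-[0,0,lo],speed=35,guard=6)
    s=readout.observe();print("put guard",r,s["ft_force"].round(1),s["ee_pos"].round(1),"want",t.round(1),"t",s["time"])
E
python3 - <<'E'
from h import *
for y,d in((-.4,-45),(-.4,45)): print(arm.ik([560,60,36],tilt(y,d)) is not None)
print(arm.ik([495,-100,30],tilt(.1,45)) is not None)
c=[566.5,319.4]
print(readout.observe()["time"])
grasp([*c,28],-0.398,-45)
s=readout.observe()
if s["width"]>45:
    p=s["ee_pos"];arm.line_to([p[0],p[1],p[2]+12],speed=60);arm.wait(.2);s=readout.observe();print(s["width"],s["ft_force"].round(1))
cv2.imwrite("pics/s4.png",vision.read_camera("scene")[60:300,300:600].repeat(2,0).repeat(2,1))
E
```

```text
True
True
True
14.3667
approach guard False
width 51.5218757404727 F [0.1 5.8 6.1] [567.7 322.4  31. ] t 16.8583
51.508866522583695 [-0.4  0.  -4.3]
```

View pics/s4.png

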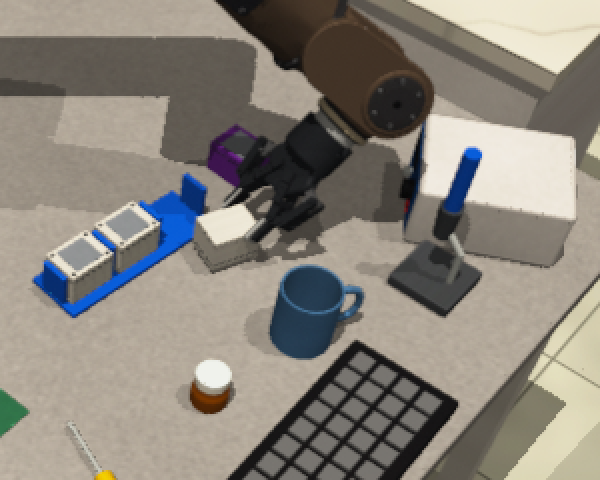

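The housing is held firmly (the width reads about 51.5 because the pads give). Now carry it, turn it 90° and stand it on its end.

```bash
python3 - <<'E'
from h import *
p=readout.observe()["ee_pos"];arm.line_to([p[0]-10,p[1]-20,150])
A=[560,60]
arm.goto(tcp([*A,110],-.4,45),tilt(-.4,45));print(readout.observe()["width"])
put([*A,34.5],-.4,45)
E
```

```text
51.34697823993941
put guard True [-1.8 -2.9  7.1] [559.1  57.9  38.7] want [559.2  58.   36.6] t 21.2
```

```bash
python3 - <<'E'
from h import *
s=vision.read_camera("scene");cv2.imwrite("pics/s5.png",cv2.resize(s[140:320,200:440],(800,600),interpolation=cv2.INTER_CUBIC));print(readout.observe()["ft_force"],readout.observe()["width"])
E
```

```text
[-2.32923806 -2.4917762   6.0802253 ] 51.29872152083733
```

View pics/s5.png

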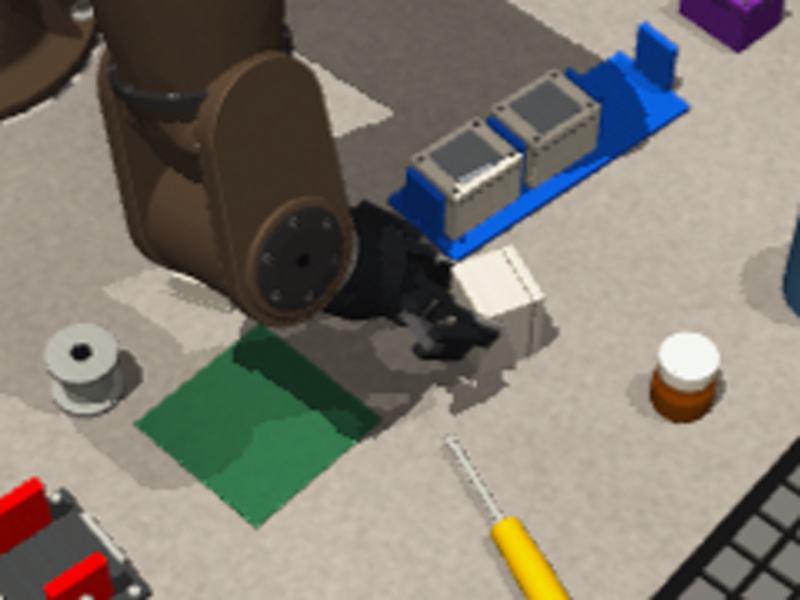

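It stands on its end with the lid facing away from the wrist, as planned. Now grasp 2, the turn to upright, a hysteresis check at level, then the mat.

```bash
python3 - <<'E'
from h import *
hand.gripper_to(85);p=readout.observe()["ee_pos"];z=zt(-.4,45)
arm.line_to(p-95*z,speed=250)
arm.goto([560,60,200],down(-.4))
grasp([560,60,35],-.4,-45)
s=readout.observe();assert s["width"]>45
p=s["ee_pos"];arm.line_to([p[0],p[1],160],speed=250)
T=tcp([520,-40,160],.1,45)
ax=np.array([np.cos(.1),np.sin(.1),0])
for d in(45,60,45,30,45):
    arm.goto(T,tilt(.1,d)); arm.wait(.35)
    if d==45: m,e=meas(30);print("level moment",(m[3:]@ax).round(4),"Fz",m[2].round(2),"se",(e[3]/30**.5).round(4))
print(readout.observe()["width"],readout.observe()["time"])
E
```

```text
approach guard False
width 52.176262311039466 F [-0.3  5.5  7. ] [561.2  62.6  37.9] t 25.6167
level moment -0.9344 Fz -4.31 se 0.0056
level moment -0.8712 Fz -4.23 se 0.0044
level moment -0.9087 Fz -4.37 se 0.0044
51.58960408590995 32.3417
```

The moment at level alternates with the direction it arrives from (-0.934, -0.871, -0.909 Nm), in the sense and about the size the roller predicts. This repeats the first test, so housing 1 is the loose one. Now place it upright on the mat.

```bash
python3 - <<'E'
from h import *
g=[495,-100,29]
arm.goto(tcp([495,-100,60],.1,45),tilt(.1,45))
put(g,.1,45,h=12,lo=10)
hand.gripper_to(85);p=readout.observe()["ee_pos"];arm.line_to(p-95*zt(.1,45),speed=250)
yaws=[.1+np.pi/2,.1-np.pi/2];b=best(yaws[0],[495,-100,60]);print("yaw",b)
arm.goto([495,-100,200],down(b))
w=vision.read_camera("wrist");c=vision.get_calibration("wrist");cv2.imwrite("pics/w6full.png",w)
np.savez("w6.npz",R=c["R"],t=c["t"],K=c["camera_matrix"],k1=c["k1"])
u,v=world2pix(c,[[495,-100,52]])[0].astype(int);u0=int(np.clip(u-160,0,320));v0=int(np.clip(v-120,0,240));print(u,v,u0,v0,readout.observe()["time"])
cv2.imwrite("pics/w6.png",cv2.resize(w[v0:v0+240,u0:u0+320],(800,600),interpolation=cv2.INTER_CUBIC))
E
```

```text
put guard True [-0.6 -0.8  5.2] [ 495.3 -102.1   27.6] want [ 495.2 -102.1   31.1] t 33.65
yaw 4.812388980384689
322 217 162 97 36.6
```

View pics/w6.png

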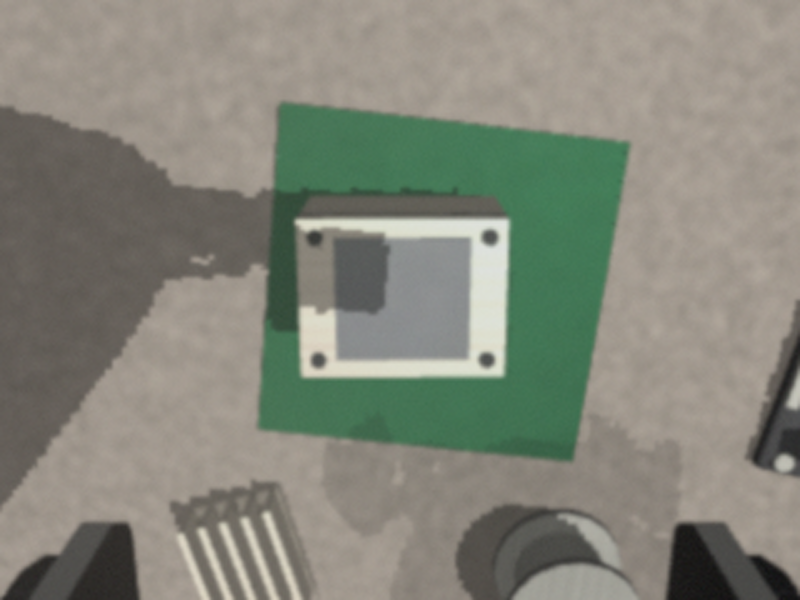

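It stands upright on the mat. Measure it, grip by the ends, and carry to above the cradle for one close look.

```bash
python3 - <<'E'
from h import *
d=np.load("w6.npz");c=dict(R=d["R"],t=d["t"],camera_matrix=d["K"],k1=float(d["k1"]))
P=pix2world(c,np.array([(296,218),(509,218),(505,377),(301,377)])*.4+[162,97],52)[:,:2]
e=[P[(i+1)%4]-P[i] for i in range(4)];C=P.mean(0)
print(C,[np.linalg.norm(x).round(1) for x in e],[np.arctan2(x[1],x[0]).round(3) for x in e])
l=e[0]-e[2];yaw=np.arctan2(l[1],l[0])%(2*np.pi);print("yaw",yaw)
assert abs(np.linalg.norm(e[0])-69)<5 and abs(yaw-4.81)<.1
arm.goto([*C,110],down(yaw));print("guard",arm.line_to([*C,37],speed=100,guard=10))
hand.gripper_to(30,grip_force=110);s=readout.observe();print("width",s["width"],s["ee_pos"].round(1),s["ft_force"].round(1))
assert s["width"]>60
arm.line_to([*C,170]);yr=YR-np.pi/2+2*np.pi
arm.goto([474.2,-230,170],down(yr))
w=vision.read_camera("wrist");c=vision.get_calibration("wrist");cv2.imwrite("pics/w7full.png",w)
np.savez("w7.npz",R=c["R"],t=c["t"],K=c["camera_matrix"],k1=c["k1"])
u,v=world2pix(c,[[474.2,-301.7,30]])[0].astype(int);u0=int(np.clip(u-120,0,400));v0=int(np.clip(v-90,0,300));print(u,v,u0,v0,readout.observe()["time"],readout.observe()["width"])
cv2.imwrite("pics/w7.png",cv2.resize(w[v0:v0+180,u0:u0+240],(800,600),interpolation=cv2.INTER_CUBIC))
E
```

```text
[ 495.71920576 -100.40531689] [np.float64(68.8), np.float64(54.5), np.float64(69.5), np.float64(54.5)] [np.float64(-1.471), np.float64(-3.032), np.float64(1.67), np.float64(0.097)]
yaw 4.811926592928314
guard False
width 30.28819923096122 [ 497.9 -101.2   42. ] [-9.   2.2 66.7]Traceback (most recent call last):
  File "<stdin>", line 10, in <module>
AssertionError
```

```bash
python3 - <<'E'
from h import *
s=vision.read_camera("scene");t=vision.read_camera("top");w=vision.read_camera("wrist")
c=vision.get_calibration("wrist");np.savez("w8.npz",R=c["R"],t=c["t"],K=c["camera_matrix"],k1=c["k1"]);cv2.imwrite("pics/w8full.png",w)
st=readout.observe();print(st["ft_force"],st["torque"],st["width"],st["ee_pos"],st["time"])
o=np.zeros((600,800,3),np.uint8)
o[:300,:400]=cv2.resize(w,(400,300))
o[:300,400:]=cv2.resize(t[190:310,290:450],(400,300),interpolation=cv2.INTER_CUBIC)
o[300:,:400]=cv2.resize(s[195:315,205:365],(400,300),interpolation=cv2.INTER_CUBIC)
o[300:,400:]=cv2.resize(w[120:360,160:480],(400,300))
cv2.imwrite("pics/look8.png",o)
E
```

```text
[-9.19054621  1.98965113 65.71497951] [0.61549242 1.61157773 0.16241754] 30.228201465772106 [ 497.93608449 -101.17334798   41.9739034 ] 38.65
```

View pics/look8.png

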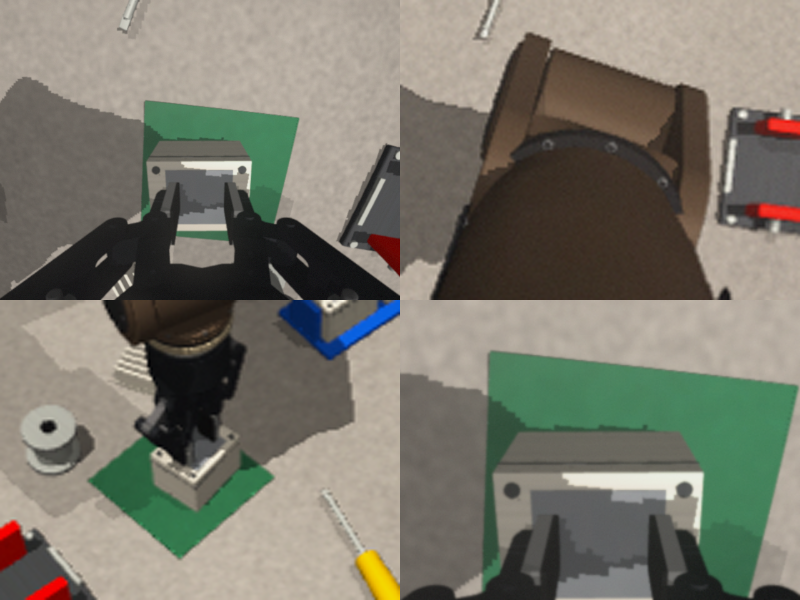

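The fingers are closed above or into the lid and pressing about 66 N. Check the geometry before moving.

```bash
python3 - <<'E'
from h import *
d=np.load("w8.npz");c=dict(R=d["R"],t=d["t"],camera_matrix=d["K"],k1=float(d["k1"]))
print("cam",-c["R"].T@c["t"],"tip",arm.tip_extent)
f=lambda p:np.array(p,float)
# lid far corners, lower right panel scale .8
lid=(f([(493,470),(703,472)])-[400,300])*.8+[160,120]
bot=(f([(520,432),(682,432)])-[400,300])*.8+[160,120]
for z in(30,40,52,60):
    P=pix2world(c,lid,z);print(z,P[:,:2].round(1).tolist(),np.linalg.norm(P[0]-P[1]).round(1))
P=pix2world(c,bot,2);print("bot",P[:,:2].round(1).tolist(),np.linalg.norm(P[0]-P[1]).round(1))
tips=(f([(558,515),(648,515)])-[400,300])*.8+[160,120]
for z in(20,30,40,52,60):
    P=pix2world(c,tips,z);print("tips",z,P[:,:2].round(1).tolist(),np.linalg.norm(P[0]-P[1]).round(1))
print(arm.ik([497,-100,37],down(4.812)),readout.observe()["joints"])
E
```

```text
cam [576.25927612 -92.95515287 194.14907702] tip 22.0
30 [[511.6, -58.3], [518.5, -137.1]] 79.1
40 [[515.5, -60.4], [522.0, -134.4]] 74.3
52 [[520.2, -62.9], [526.2, -131.2]] 68.5
60 [[523.4, -64.6], [529.0, -129.1]] 64.7
bot [[519.1, -63.5], [525.9, -132.6]] 69.5
tips 20 [[490.5, -83.4], [494.1, -120.3]] 37.1
tips 30 [[495.4, -84.0], [498.8, -118.7]] 34.9
tips 40 [[500.3, -84.5], [503.5, -117.1]] 32.8
tips 52 [[506.2, -85.2], [509.2, -115.3]] 30.2
tips 60 [[510.2, -85.6], [513.0, -114.0]] 28.5
[-3.28915389e-01  6.06248440e-01  2.01139325e+00 -8.88178420e-16
  5.23950963e-01  1.14226992e+00] [-3.30452846e-01  5.96369496e-01  2.01136954e+00 -2.51683334e-04
  5.25478635e-01  1.14055624e+00]
```

The fingers have pushed through the end walls: the lid is still level at z=52 and the finger outlines end at it. 110 N was too much on the ends. I'll back out upward in small watched steps, then regrip at about 50 N with a closer target.

```bash
python3 - <<'E'
from h import *
p=readout.observe()["ee_pos"]
for dz in(4,8,12,16,22,28,36):
    arm.line_to([p[0],p[1],p[2]+dz],speed=60);s=readout.observe();print(dz,s["ee_pos"].round(1),s["ft_force"].round(1),round(s["width"],1),round(s["time"],2))
    f=s["ft_force"]
    if f[2]<-12 or np.linalg.norm(f)>95: print("stop");break
E
```

```text
4 [ 498.1 -101.2   46.3] [-0.1  0.5 -0.2] 29.6 38.96
8 [ 497.8 -101.2   49.8] [-0.5 -0.3  0.1] 30.1 39.21
12 [ 498.  -101.2   54.1] [-0.1  0.7  0.4] 30.2 39.46
16 [ 498.1 -101.2   58.2] [-0.3  0.6  0.2] 30.0 39.71
22 [ 498.1 -101.2   64.4] [-0.6 -0.2  0.7] 30.0 39.96
28 [ 498.1 -101.2   70.3] [-1.  -0.4  0.2] 29.8 40.21
36 [ 498.1 -101.2   78.4] [-0.1 -0.4 -0.7] 29.7 40.49
```

No force once the TCP is above about 46 mm, so the fingertips may stand well behind where I assumed. I can check that from the earlier open-finger picture by projection.

```bash
python3 - <<'E'
from h import *
def L(n):
    d=np.load(n);return dict(R=d["R"],t=d["t"],camera_matrix=d["K"],k1=float(d["k1"]))
for n,pos,yaw,w in(("w6.npz",[495,-100,200],4.812,85.8),("w8.npz",[497.9,-101.2,42],4.812,30.2)):
    c=L(n);M=R.from_rotvec(down(yaw)).as_matrix()
    for z in(22,10,0,-6,-12,-20):
        print(n,z,[world2pix(c,[np.array(pos)+M@[x,s*w/2,z]])[0].round(0).tolist() for x in(11,-11) for s in(-1,1)])
print("seen w6 (214,307),(434,307) ; w8",((np.array([(558,515),(648,515)])-[400,300])*.8+[160,120]).tolist())
w=cv2.imread("pics/w6full.png");cv2.imwrite("pics/x.png",w[260:420,150:500])
E
```

```text
w6.npz 22 [[237.0, 261.0], [408.0, 261.0], [240.0, 301.0], [405.0, 301.0]]
w6.npz 10 [[231.0, 271.0], [414.0, 271.0], [235.0, 312.0], [410.0, 312.0]]
w6.npz 0 [[226.0, 280.0], [419.0, 280.0], [230.0, 323.0], [415.0, 323.0]]
w6.npz -6 [[222.0, 286.0], [422.0, 286.0], [227.0, 330.0], [418.0, 330.0]]
w6.npz -12 [[219.0, 292.0], [426.0, 292.0], [224.0, 338.0], [421.0, 338.0]]
w6.npz -20 [[214.0, 301.0], [431.0, 301.0], [219.0, 348.0], [426.0, 348.0]]
w8.npz 22 [[292.0, 262.0], [352.0, 262.0], [293.0, 301.0], [351.0, 301.0]]
w8.npz 10 [[290.0, 271.0], [354.0, 271.0], [291.0, 313.0], [353.0, 313.0]]
w8.npz 0 [[288.0, 280.0], [356.0, 280.0], [290.0, 323.0], [355.0, 323.0]]
w8.npz -6 [[287.0, 286.0], [358.0, 285.0], [289.0, 330.0], [356.0, 330.0]]
w8.npz -12 [[286.0, 292.0], [359.0, 292.0], [288.0, 338.0], [357.0, 338.0]]
w8.npz -20 [[284.0, 301.0], [361.0, 300.0], [286.0, 348.0], [359.0, 348.0]]
seen w6 (214,307),(434,307) ; w8 [[286.4, 292.0], [358.4, 292.0]]
```

Confirmed: the real fingertips sit about 34 mm behind the stated frame (tips at tool z ≈ −12 at 30 mm opening, ≈ −22 open). My earlier grips caught only the top edges. Corrected end grip: TCP z ≈ 2. Then a clean rock test in the jaw plane, where nothing can swing.

```bash
python3 - <<'E'
from h import *
C=[496,-100.2];yaw=4.812
hand.gripper_to(85);print(arm.ik([*C,2],down(yaw)) is not None)
print("guard",arm.line_to([*C,2],speed=120,guard=10),readout.observe()["ee_pos"].round(1))
hand.gripper_to(50,grip_force=90);s=readout.observe();print("width",s["width"],s["ee_pos"].round(1),s["ft_force"].round(1),s["time"])
if s["width"]>62:
    arm.line_to([*C,110],speed=200)
    R0=R.from_rotvec(down(yaw));ax=R0.as_matrix()[:,0]
    for d in(10,0,-10,0):
        arm.goto([*C,110],(R0*R.from_rotvec([np.radians(d),0,0])).as_rotvec());arm.wait(.3)
        if d==0: m,e=meas(30);print("level",(m[3:]@ax).round(4),"Fz",m[2].round(2),"se",(e[3]/30**.5).round(4))
    s=readout.observe();print(s["width"],s["time"])
E
```

```text
True
guard False [ 496.2 -100.3    2.4]
width 67.95931957465089 [ 496.3 -100.3    3.2] [-1.5 -0.7  8.1] 42.175
level 0.0259 Fz -4.22 se 0.0048
level -0.0238 Fz -4.1 se 0.0049
67.66659894954151 46.5333
```

Level moment +0.026 / −0.024 (difference 0.050 ± 0.007 Nm, no swing possible), so housing 1 is confirmed loose. Cross-check the top versus wrist camera on the mat, then go above the cradle.

```bash
python3 - <<'E'
from h import *
d=np.load("w6.npz");c=dict(R=d["R"],t=d["t"],camera_matrix=d["K"],k1=float(d["k1"]))
P=pix2world(c,np.array([(283,103),(629,142),(573,460),(259,430)])*.4+[162,97],2);print("mat by wrist",P.mean(0).round(1),"top gave 484.3,-113.1")
yr=YR-np.pi/2+2*np.pi
arm.goto([474.2,-301.7,115],down(yr))
w=vision.read_camera("wrist");c=vision.get_calibration("wrist");cv2.imwrite("pics/w9full.png",w)
np.savez("w9.npz",R=c["R"],t=c["t"],K=c["camera_matrix"],k1=c["k1"])
# overlay predicted cradle outline (base z=8, jaw tops z=58)
ca,sa=np.cos(YR),np.sin(YR);f=lambda x,y,z:[474.2+ca*x-sa*y,-301.7+sa*x+ca*y,z]
for q,col in(([f(-55,-45,8),f(55,-45,8),f(55,45,8),f(-55,45,8)],(0,255,255)),([f(32.5,-23,58),f(44.5,-23,58),f(44.5,23,58),f(32.5,23,58)],(0,255,0)),([f(-32.5,-23,58),f(-44.5,-23,58),f(-44.5,23,58),f(-32.5,23,58)],(0,255,0))):
    cv2.polylines(w,[world2pix(c,q).round().astype(int)],True,col,1)
cv2.imwrite("pics/w9.png",cv2.resize(w[100:400,120:520],(800,600),interpolation=cv2.INTER_CUBIC));print(readout.observe()["time"],readout.observe()["width"])
E
```

```text
mat by wrist [ 486.7 -114.3    2. ] top gave 484.3,-113.1
47.4083 68.0471234465544
```

View pics/w9.png

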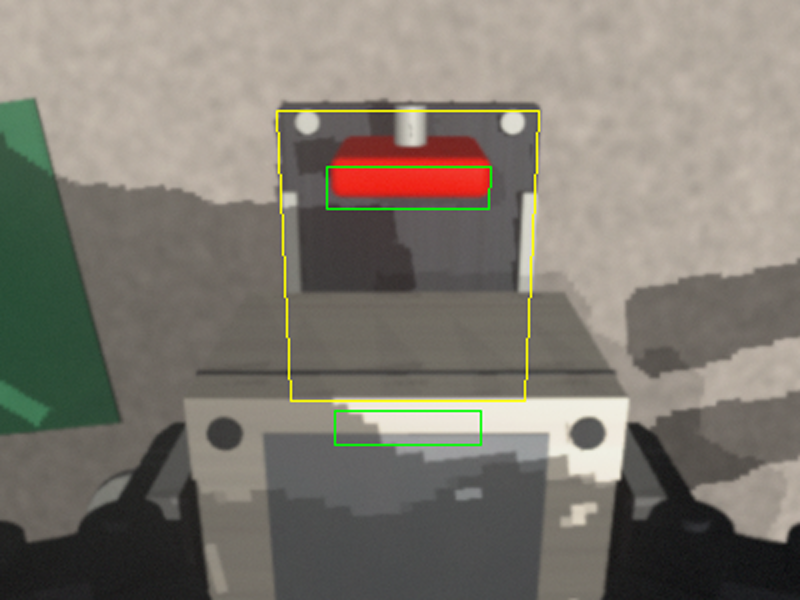

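The wrist view shows the cradle about 2.8 mm further in +x than predicted (jaw and base outlines both shifted 8–10 panel px); y and yaw agree. The wrist estimate of the mat has the same shift. Since the housing was also gripped by a wrist measurement, I'll use (477, −302.1).

```bash
python3 - <<'E'
from h import *
x,y=477,-302.1
arm.line_to([x,y,110]);print("g1",arm.line_to([x,y,18],speed=100,guard=12),readout.observe()["ee_pos"].round(1))
print("g2",arm.line_to([x,y,4],speed=22,guard=6));arm.wait(.2);s=readout.observe();print(s["ee_pos"].round(1),s["ft_force"].round(1),s["torque"].round(2),s["time"])
E
```

```text
g1 False [ 477.3 -302.3   18.6]
g2 True
[ 477.1 -302.2    9.3] [-1.5  1.1  7.3] [0.04 0.13 0.01] 49.3917
```

Contact at TCP z 9.3 (expected about 9), so it is seated. Release, retreat and check.

```bash
python3 - <<'E'
from h import *
hand.gripper_to(85);p=readout.observe()["ee_pos"];arm.line_to([p[0],p[1],130],speed=150)
yr=YR-np.pi/2+2*np.pi
arm.goto([455,-300,260],down(yr))
w=vision.read_camera("wrist");arm.goto([480,-60,280],down(yr));t=vision.read_camera("top");cv2.imwrite("pics/tend.png",t);cv2.imwrite("pics/wend.png",w)
o=np.zeros((600,800,3),np.uint8)
o[:300,:400]=cv2.resize(w,(400,300))
o[:300,400:]=cv2.resize(t[200:320,400:480],(200,300)).repeat(2,1)[:, :400]*0+cv2.resize(t[215:305,380:500],(400,300),interpolation=cv2.INTER_CUBIC)
o[300:]=cv2.resize(t[90:330,80:500],(800,300))
cv2.imwrite("pics/end.png",o);print(readout.observe()["time"],readout.observe()["ft_force"])
E
```

```text
52.3167 [ 0.12638301 -0.24708562 -0.14845474]
```

View pics/end.png

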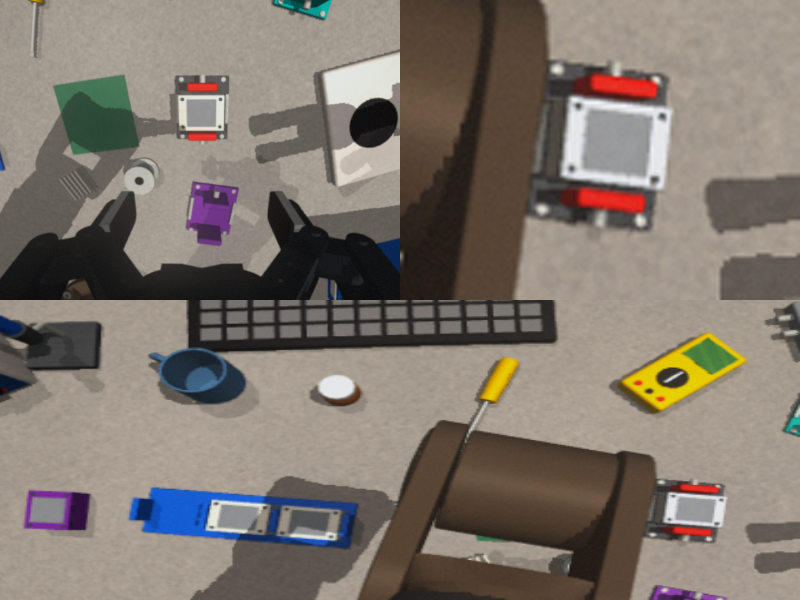

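The housing sits level and centred between the red jaws, and the other two stand in the carrier. The bystanders in view look unmoved. Handing in.

```bash
python3 - <<'E'
from h import *
workorder.hand_in();print("handed in",readout.observe()["time"])
E
```

```text
the job is handed in; nothing more can be done
the job is handed in; nothing more can be done
```

I handed the job in at about 52 s. The housing from the carrier's +y end bay, which I judged to have the loose part, is in the red-jawed cradle. The two sound ones are still in their bays; I never picked them up.

**Which one is loose:** I rocked only that housing, and after tilting each way its moment at level changed each time:

| Test | Change at level (Nm) |
|---|---|
| First test | 0.056 |
| Second test | 0.063, then 0.038 |
| Last test, gripped by its ends so it could not swing | 0.050 ± 0.007 |

A rolling part predicts about 0.065 Nm, so the values are a little low but consistent. I did not test a sound housing for comparison.

**What went wrong:**
- **Fingertip offset:** the real fingertips stand about 34 mm behind where the stated tool frame puts them, so my first grips held only the top edge.
- **Drop:** re-tightening in the air made the housing fall beside the carrier, upside down. I turned it upright in two 90° steps and set it on the mat.
- **Lid contact:** one grip closed onto its lid with about 66 N. I then corrected the offset and gripped it properly by its ends.

**Last checks:**
- **Cradle:** the housing touched down gently at the expected height. After release, the pictures show it level and centred between the jaws.
- **Camera disagreement:** the top and wrist cameras differed by about 2.8 mm on the cradle's x. I used the wrist value.
- **Carrier and bench:** both sound housings are in the carrier. The bystanders looked unmoved, judged by eye; in the final top picture the arm hid the mat area, but an earlier wrist picture showed the heat sink and spool in place.

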